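Unlatch a filter cover and push it off its seat

TASK

Open the filter housing with the blue cover: press its orange snap tab all the way down, then push the freed cover off its seat and onto the housing's grey parking deck, so that the filter opening is completely bare and the cover lies flat on the deck. Only press and push, never lift or tip the cover; leave the housing with the grey cover latched and shut, and do not disturb the loose things around.

Things in the scene. Friction and masses are not known exactly. Their poses are not given: they have to be found in the camera images.
- unit_blue: White fixed filter housing with the blue cover: the one to open; low box 186 mm long (x), 90 wide, plus a block for the orange tab on its -y side (to y = -83 mm). Origin: centre of underside, on the work surface; z up. The cover slides off along +x. Guides rise 13 mm above the track on both sides (inner faces y = +-37 mm); near wall 4 mm above the track at x = -93 to -90 mm.
- opening_blue (a point): Centre of that housing's filter opening, level with the track (seat and grey deck, one flat 40 mm above the work surface). Opening x = -78 to -15 mm in the housing's frame. Beside the seat (x = -84 to -24 mm) lips reach over the cover's edges in to y = +-32 mm, from 10 to 13 mm above the track: the cover can only slide along x.
- deck_blue (a point): Centre of that housing's grey parking deck, level with the seat: x = +9 to +89 mm in the housing's frame, between the guides, with an end stop 11 mm high at its far end. A cover against the end stop has its origin at x = +49 mm.
- cover_blue: Blue loose cover, plate 80 (x) x 70 (y) x 8 mm, 80 to 170 g, axes as its housing's. Origin: centre of underside; seated at about x = -46, y = 0, z = 40 mm in the housing's frame. On its near (-x) edge stands a push rib 44 mm wide (y), 10 thick, top 22 mm above the underside. Unlatched it slides easily (under 2 N), 95 mm to the end stop.
- rib_blue (a point): Middle of the near (-x) face of that cover's push rib, 16 mm above the cover's underside (56 mm above the work surface): the face to push along the housing's +x.
- pad_blue (a point): Centre of the top of that housing's orange ribbed snap tab, 30 x 30 mm, pressed straight down; at x = +1, y = -64 mm in the housing's frame, unpressed 65 mm above the work surface. It carries an orange latch bar across the track (x = -3 to +5 mm, 7 mm above the track when up) that blocks the cover after 2 to 4 mm. Fully down the tab still stands 15 mm above the track.
- latch_blue (a joint): How far that snap tab is pressed down, m: 0 up (latched; starts at 0 to 0.0015), 0.010 fully down against its stop. It takes about 4 N to move and stays where it is left; the cover is free from about 0.0075.
- unit_grey: White fixed filter housing with the grey cover: to be left shut; low box 186 mm long (x), 90 wide, plus a block for the orange tab on its -y side (to y = -83 mm). Origin: centre of underside, on the work surface; z up. The cover slides off along +x. Guides rise 13 mm above the track on both sides (inner faces y = +-37 mm); near wall 4 mm above the track at x = -93 to -90 mm.
- opening_grey (a point): Centre of that housing's filter opening, level with the track (seat and grey deck, one flat 40 mm above the work surface). Opening x = -78 to -15 mm in the housing's frame. Beside the seat (x = -84 to -24 mm) lips reach over the cover's edges in to y = +-32 mm, from 10 to 13 mm above the track: the cover can only slide along x.
- deck_grey (a point): Centre of that housing's grey parking deck, level with the seat: x = +9 to +89 mm in the housing's frame, between the guides, with an end stop 11 mm high at its far end. A cover against the end stop has its origin at x = +49 mm.
- cover_grey: Grey loose cover, plate 80 (x) x 70 (y) x 8 mm, 80 to 170 g, axes as its housing's. Origin: centre of underside; seated at about x = -46, y = 0, z = 40 mm in the housing's frame. On its near (-x) edge stands a push rib 44 mm wide (y), 10 thick, top 22 mm above the underside. Unlatched it slides easily (under 2 N), 95 mm to the end stop.
- rib_grey (a point): Middle of the near (-x) face of that cover's push rib, 16 mm above the cover's underside (56 mm above the work surface): the face to push along the housing's +x.
- pad_grey (a point): Centre of the top of that housing's orange ribbed snap tab, 30 x 30 mm, pressed straight down; at x = +1, y = -64 mm in the housing's frame, unpressed 65 mm above the work surface. It carries an orange latch bar across the track (x = -3 to +5 mm, 7 mm above the track when up) that blocks the cover after 2 to 4 mm. Fully down the tab still stands 15 mm above the track.
- latch_grey (a joint): How far that snap tab is pressed down, m: 0 up (latched; starts at 0 to 0.0015), 0.010 fully down against its stop. It takes about 4 N to move and stays where it is left; the cover is free from about 0.0075.
- beaker_small: Bystander: small empty glass beaker, 53 mm across, 64 mm high. Origin: centre of its underside. To be left alone.
- petri: Bystander: closed petri dish, 91 mm across, 16 mm high. Origin: centre of its underside. To be left alone.
- matchbox: Bystander: matchbox 36 x 53 x 15 mm. Origin: centre of its underside. To be left alone.
- pen: Bystander: black and white marker pen 135 mm long, lying. Origin: centre of its underside. To be left alone.
There are look-alikes about, which are no part of the job. There is more than one size of the cover_grey; the job needs the larger.

How it is judged:
On the way:
1. the blue cover's snap tab is pressed down while the cover is still on its seat (value of joint latch_blue above 0.0075 m and x of cover_blue in the frame of unit_blue below -0.036 m), for 0.1 s.
At the end, for the whole second after the job is handed in: The blue cover lies at rest, flat within 0.06 rad and 4 mm, on the parking deck of its housing with its origin more than 24 mm past the housing's origin (opening bare); the grey cover is within 10 mm of its seat and its tab is less than 4 mm down (x of cover_blue in the frame of unit_blue above 0.024 m and z of cover_blue in the frame of unit_blue between 0.036 and 0.044 m and angle between cover_blue's own z axis and vertical below 0.06 rad and linear speed of cover_blue below 0.01 m/s and x of cover_grey in the frame of unit_grey below -0.036 m and value of joint latch_grey below 0.004 m); the robot touches nothing.
It fails at once if the blue cover is lifted more than 10 mm or tipped more than 0.25 rad (z of cover_blue in the frame of unit_blue above 0.05 m or z of cover_blue in the frame of unit_blue below 0.03 m or angle between cover_blue's own z axis and vertical above 0.25 rad).
It fails at once if the grey cover's tab is pressed 4 mm or its cover shifted 10 mm (not (x of cover_grey in the frame of unit_grey below -0.036 m and value of joint latch_grey below 0.004 m)).
It fails at once if the beaker, petri dish, matchbox or pen is moved more than 20 mm (distance of any of beaker_small, petri, matchbox, pen from where it was at the start of the episode above 0.02 m).
It also fails if it takes over 42 s, if anything falls off the work surface, if the arm or the gripper's body presses on something with over 40 N, if the wrist force passes 120 N, or if a joint passes its speed limit or range.

ROBOT

A 6-joint arm with a two-finger parallel gripper is mounted at the origin on a cart in front of the work surface, level with it; the furniture and walls round the work are solid. World frame = base frame: x ahead of the robot, y to its left, z up, the work surface at z = 0. Lengths are in m, angles in rad, forces in N, time in s.
With the tool pointing down it reaches from about 0.375 to 0.975 m from the base axis. Payload 3.8 kg.
Tool frame: the origin (TCP) lies at the very end of the fingers, on their centre line; the grasp point (between the pads) lies behind it (bot.tcp_to_grasp is the y of the grasp point in the tool frame, in m); y points along the fingers, z is the direction in which the jaws open and shut, and the axes are right-handed (so a half turn about y gives the same grasp; the last joint's range is limited). The gripper opens to 85 mm and grips with 20 to 120 N. Pads are 22 mm wide; open, the fingers measure 114 mm over their backs; the gripper's body (76 mm by 85 mm) begins 54 mm behind the grasp point. The pads swing forward as they close: fully open they stand 13 mm farther back than shut.
Start: joints at [-1.386, 0.264, 1.604, -0, 1.274, -0.037], TCP at [0.148, -0.658, 0.231] pointing down, gripper open.
Joint ranges: [-2.63, 2.63], [-0.94, 2.18], [0.31, 2.57], [-1.31, 4.45], [0, 2.66], [-2.55, 2.55]. Speed limits (rad/s): [2.57, 2.57, 3.14, 3.14, 3.14, 3.14].

INTERFACE

Orientations are given as a rotation vector (axis times angle).
In Python, from workcell import bot, optics, workorder gives the robot as it stands.
- The arm moves only by the shell command python3 -m handwheel 'ROWS' [FORCE]. ROWS is JSON, a list of rows, each a list of 7 numbers: the shift along the tool's x, y, z in m, then the turn, a rotation vector about the tool's x, y, z in rad, then the opening, from 0 (shut) to 1 (fully open). A call has 1 to 8 rows; each row shifts and turns the commanded pose from where the row before left it, along the tool's axes as they then stand; what a row does not reach is not made up. A row lasts 1/8 s, in which the tool goes at most 62.5 mm and 10.7 degrees, less where a joint would pass 70% of its speed; a pose out of reach is approached as far as the arm can. A call with a gripper value outside its range is refused whole. The fingers move at their own pace and stop on an object; FORCE is the grip in N (left out, the last holds). Time passes only in rows, so rows that do not move let the fingers close. It gives the time, the measured TCP pose, the force and the opening at its end, in the units of the state.
- bot.read_state(): the state, without advancing time (a new reading comes with each control period).
- optics.read_camera(name): name is "scene" or "top" or "wrist"; returns a dict with "image" (384x512x3 uint8, red, green, blue), "z_map" (384x512 float32, m along the optical axis (not along the pixel's ray), 0 where there is no reading), "mtx" (3x3 intrinsics, pixels), "dist" ([k1, k2, p1, p2, k3] as OpenCV has them; the pictures are not rectified), "world_from_camera" (4x4, takes a point from camera to world coordinates); the wrist camera has in their place "hand_eye" (4x4, takes a point from camera to tool coordinates, whose origin is the TCP and whose axes are the tool frame's). Camera axes: x right, y down, z forward; pixel columns grow to the right and rows downward; lengths in m; the calibration is good to about 2 mm. A picture is of the moment at which its call begins: read the wrist's pose just before it.
- workorder.finish_job(): hands the job in, once; it reports no verdict.
The state is a dict: "time": time; "q": joint angles; "joint_vel": joint speeds; "joint_torque": joint torques, N m; "tool_pos": TCP position; "tcp_rot": TCP orientation; "wrist_force": force on the tool from outside, world axes, zero at the start; "torque": the same for the moment, N m; "width": opening from 0.0 (shut) to 1.0 (fully open).
Only numpy, scipy, OpenCV 4.12 (cv2) and the standard library are available. Lean on these libraries where they do the work, as an engineer would, in place of code of your own. Each camera call takes 0.05 s, during which the arm holds its last target.

## Working session

There is one attempt and no reset: what is moved stays moved. The work goes in short steps, Python scripts to look and compute and a shell command to move; the robot and the scene stay as the last step left them, time stands still between calls to the robot, and variables do not carry over. Pictures are saved under pics/ and viewed, and the job is handed in when it is done.

```bash
mkdir -p pics; ls
cat > h.py <<'E'
import numpy as np,cv2
from workcell import bot,optics,workorder
def save(n,im): cv2.imwrite('pics/'+n+'.png',cv2.cvtColor(im,cv2.COLOR_RGB2BGR))
def ray(c,uv,T):
    p=cv2.undistortPoints(np.array([[uv]],float),c['mtx'],c['dist'])[0,0]
    return T[:3,3],T[:3,:3]@np.array([p[0],p[1],1.])
def onz(c,uv,z,T=None):
    T=c['world_from_camera'] if T is None else T
    o,d=ray(c,uv,T); return o+d*(z-o[2])/d[2]
E
python3 - <<'E'
from h import *
np.set_printoptions(precision=4,suppress=True)
print(bot.read_state())
import pickle
d={}
for n in ['scene','top']:
    c=optics.read_camera(n); d[n]=c; save(n+'0',c['image'])
    print(n,c['mtx'],c['dist'],c['world_from_camera'])
pickle.dump(d,open('c.pkl','wb'))
E
```

```text
pics
{'time': 0.0, 'q': array([-1.3859,  0.2648,  1.6054, -0.    ,  1.2737, -0.0369]), 'joint_vel': array([ 0.0015,  0.0005,  0.0005,  0.0008, -0.0013,  0.0021]), 'joint_torque': array([ -0.0001, -51.511 , -36.7316,  -0.0005,   0.0129,   0.    ]), 'tool_pos': array([ 0.1483, -0.6577,  0.2299]), 'tcp_rot': array([-0.2345,  2.1066, -2.1018]), 'wrist_force': array([-0.2975,  0.1077,  0.5637]), 'torque': array([0.0219, 0.0256, 0.0205]), 'width': 1.0001407431238567}
scene [[376.1641   0.     255.529 ]
 [  0.     376.1641 192.1964]
 [  0.       0.       1.    ]] [-0.0012  0.      0.      0.      0.    ] [[ 0.8994 -0.2723  0.3419  0.2243]
 [-0.4365 -0.5187  0.7351 -0.8915]
 [-0.0228 -0.8104 -0.5854  0.6078]
 [ 0.      0.      0.      1.    ]]
top [[350.6092   0.     256.2726]
 [  0.     350.6092 191.2125]
 [  0.       0.       1.    ]] [-0.0263  0.      0.      0.      0.    ] [[-0.0081 -0.9813  0.1922  0.3777]
 [-0.9997  0.0125  0.0213 -0.2788]
 [-0.0233 -0.1919 -0.9811  0.9526]
 [ 0.      0.      0.      1.    ]]
```

View pics/scene0.png

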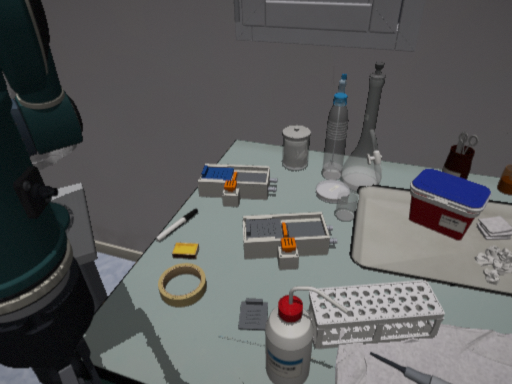

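View pics/top0.png

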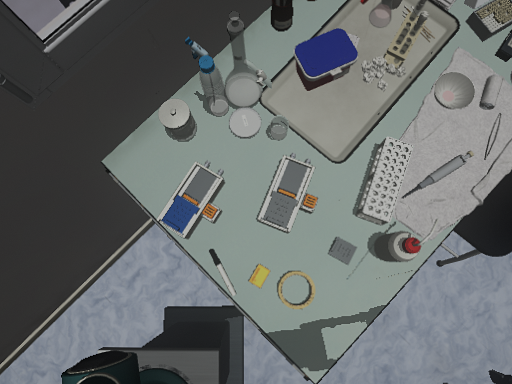

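The top view shows the blue-cover housing at about (192,200) with its orange tab at (211,212). Possible mix-ups are the grey-cover housing (287,195) with its tab at (310,202), the small loose grey cover (342,250) and the blue tub lid (325,52). By the description I choose the white housing at (192,200). Next I'll measure it and check a close crop.

Run:
```python
from h import *
import pickle
np.set_printoptions(precision=4,suppress=True)
d=pickle.load(open('c.pkl','rb'))
a=cv2.resize(d['top']['image'][150:250,150:250],None,fx=4,fy=4,interpolation=cv2.INTER_CUBIC)
b=cv2.resize(d['scene']['image'][155:215,190:290],None,fx=4,fy=4,interpolation=cv2.INTER_CUBIC)
b=cv2.copyMakeBorder(b,0,160,0,0,cv2.BORDER_CONSTANT)
save('crop0',np.hstack([a,b]))
def comps(c,lo,hi,box,z,name):
    hsv=cv2.cvtColor(c['image'],cv2.COLOR_RGB2HSV)
    m=cv2.inRange(hsv,lo,hi); x0,y0,x1,y1=box; mm=np.zeros_like(m); mm[y0:y1,x0:x1]=m[y0:y1,x0:x1]
    n,l,s,ce=cv2.connectedComponentsWithStats(mm)
    T=c['world_from_camera']
    for i in range(1,n):
        if s[i,4]<15: continue
        pts=np.argwhere(l==i)[:,::-1].astype(np.float32)
        vv=c['z_map'][l==i]; uv=pts
        W=[]
        for p,zz in zip(pts,vv):
            if zz>0:
                o,r=ray(c,p,T); W.append(o+r*zz)
        W=np.array(W)
        print(name,ce[i],s[i],'onz',onz(c,ce[i],z),'depth mean',W.mean(0),'z pct',np.percentile(W[:,2],[5,50,95]))
        r=cv2.minAreaRect(pts); 
        for q in cv2.boxPoints(r): print('   ',q,onz(c,q,z)[:2])
comps(d['top'],(5,150,120),(18,255,255),(150,150,240,250),.065,'top orange')
comps(d['top'],(105,120,60),(130,255,255),(150,150,240,250),.048,'top blue')
comps(d['scene'],(5,150,120),(18,255,255),(190,155,280,210),.065,'sc orange')
comps(d['scene'],(105,120,60),(130,255,255),(190,155,280,210),.048,'sc blue')
```

```text
top orange [189.8333 198.9286] [183 194  14  11  42] onz [ 0.5334 -0.0876  0.065 ] depth mean [ 0.5369 -0.0834  0.0455] z pct [0.0433 0.0456 0.0482]
    [182.7641 195.9776] [ 0.5414 -0.069 ]
    [184.1124 193.8202] [ 0.547  -0.0723]
    [197.236  202.0225] [ 0.5251 -0.1071]
    [195.8876 204.1798] [ 0.5195 -0.1037]
top orange [209.2473 210.6452] [202 204  15  14  93] onz [ 0.5024 -0.1385  0.065 ] depth mean [ 0.5027 -0.1382  0.063 ] z pct [0.0608 0.0633 0.0663]
    [201.4615 212.3077] [ 0.4983 -0.1186]
    [207.4615 203.3077] [ 0.5214 -0.1336]
    [216.6923 209.4615] [ 0.5052 -0.1576]
    [210.6923 218.4615] [ 0.4822 -0.1426]
top blue [179.444  213.5196] [162 195  37  38 714] onz [ 0.498  -0.0577  0.048 ] depth mean [ 0.4981 -0.0579  0.0491] z pct [0.0455 0.0482 0.061 ]
    [161.0674 220.2921] [ 0.4807 -0.0099]
    [177.1349 194.5843] [ 0.5485 -0.0498]
    [198.618  208.0112] [ 0.512  -0.1078]
    [182.5506 233.7191] [ 0.4453 -0.0675]
sc orange [231.0729 181.9792] [224 172  13  16  96] onz [ 0.5052 -0.1404  0.065 ] depth mean [ 0.5098 -0.1285  0.0568] z pct [0.0426 0.0615 0.0633]
    [224. 172.] [ 0.5069 -0.0878]
    [236. 172.] [ 0.5353 -0.1029]
    [236. 187.] [ 0.5075 -0.167 ]
    [224. 187.] [ 0.4807 -0.1528]
sc blue [217.6424 172.6297] [202 166  32  14 316] onz [ 0.499  -0.0574  0.048 ] depth mean [ 0.499  -0.0571  0.048 ] z pct [0.0448 0.0469 0.0601]
    [201.5117 177.347 ] [ 0.4517 -0.0589]
    [202.4059 165.7235] [ 0.4738 -0.0033]
    [233.0706 168.0823] [ 0.5459 -0.0557]
    [232.1765 179.7059] [ 0.5209 -0.1083]
```

View pics/crop0.png

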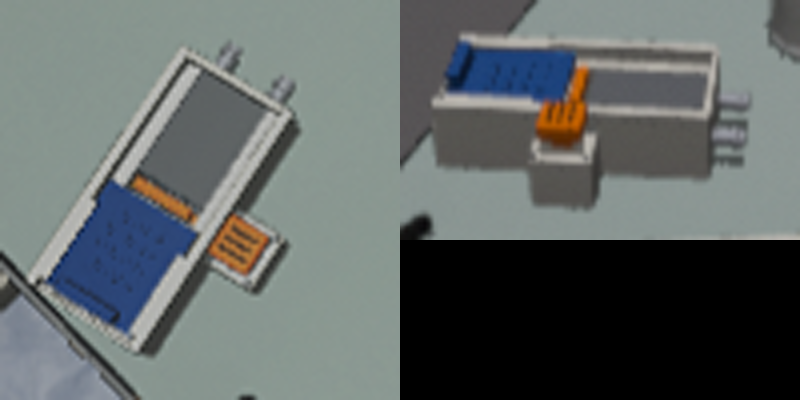

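The crop confirms the choice: blue cover with its rib at the lower left (90,300), orange tab at crop (238,243), and grey deck to the upper right. Now I'll refine the housing frame and compute the moves in tool axes.

```bash
cat >> h.py <<'E'
from scipy.spatial.transform import Rotation as Ro
def tool(tgt,st=None):
    st=st or bot.read_state(); R=Ro.from_rotvec(st['tcp_rot']).as_matrix()
    return R.T@(np.array(tgt)-st['tool_pos'])
E
python3 - <<'E'
from h import *
import pickle
np.set_printoptions(precision=4,suppress=True)
d=pickle.load(open('c.pkl','rb')); c=d['top']
# guide tops, corners from crop at z .053
P=[onz(c,(150+x/4-.4,150+y/4-.4),.053)[:2] for x,y in [(185,48),(295,118),(140,352),(32,285)]]
P=np.array(P);print(P)
for i in range(4):
    e=P[(i+1)%4]-P[i]; print(np.linalg.norm(e),np.degrees(np.arctan2(e[1],e[0])))
print('centre',P.mean(0))
for th in (-30,-31,-32):
    t=np.radians(th);R=np.array([[np.cos(t),-np.sin(t)],[np.sin(t),np.cos(t)]])
    O=np.array([.5027,-.1383])-R@[.001,-.064]
    print(th,'O from pad',O,'rib',O+R@[-.086,0], 'pad from centre',P.mean(0)+R@[.001,-.064])
st=bot.read_state();M=Ro.from_rotvec(st['tcp_rot']).as_matrix();print(M, bot.tcp_to_grasp)
print(tool([.5025,-.138,.12]))
E
```

```text
[[ 0.6366 -0.0983]
 [ 0.5876 -0.1725]
 [ 0.435  -0.0743]
 [ 0.4788 -0.0024]]
0.0889541409980934 -123.4414413311521
0.18148441179272665 147.22982119271953
0.08420024279924426 58.6658992569304
0.18469846461607617 -31.28898468840258
centre [ 0.5345 -0.0869]
-30 O from pad [ 0.5338 -0.0824] rib [ 0.4594 -0.0394] pad from centre [ 0.5034 -0.1428]
-31 O from pad [ 0.5348 -0.0829] rib [ 0.4611 -0.0386] pad from centre [ 0.5024 -0.1423]
-32 O from pad [ 0.5358 -0.0835] rib [ 0.4628 -0.0379] pad from centre [ 0.5014 -0.1417]
[[-0.9755 -0.0004  0.22  ]
 [-0.22    0.0021 -0.9755]
 [-0.0001 -1.     -0.0021]] -0.0187
[-0.4598  0.111  -0.4289]
```

```bash
python3 -m handwheel '[[-0.042,0,-0.039,0,0,0,0],[-0.042,0,-0.039,0,0,0,0],[-0.042,0,-0.039,0,0,0,0],[-0.042,0,-0.039,0,0,0,0],[-0.042,0,-0.039,0,0,0,0],[-0.042,0,-0.039,0,0,0,0]]' 40
```

```text
time: 0.85
tool_pos: [0.3434, -0.3729, 0.2309]
tcp_rot: [-0.234, 2.105, -2.104]
wrist_force: [0.2, 0.0, -0.1]
width: -0.001
```

```bash
python3 -m handwheel '[[-0.042,0,-0.039,0,0,0,0],[-0.042,0,-0.039,0,0,0,0],[-0.042,0,-0.039,0,0,0,0],[-0.042,0,-0.039,0,0,0,0],[0,0.02,0,0,0,0,0],[0,0,0,0,0,0,0]]'
```

```text
time: 1.6
tool_pos: [0.4711, -0.1842, 0.2092]
tcp_rot: [-0.241, 2.107, -2.103]
wrist_force: [0.0, 0.1, 0.3]
width: 0.001
```

```bash
python3 -m handwheel '[[0,0,0,0,-0.159,0,0],[0,0,0,0,-0.159,0,0],[0,0,0,0,-0.159,0,0],[0,0,0,0,-0.159,0,0],[0,0,0,0,-0.159,0,0],[0,0,0,0,0,0,0],[0,0,0,0,0,0,0]]'
python3 - <<'E'
from h import *
import pickle
np.set_printoptions(precision=4,suppress=True)
st=bot.read_state();c=optics.read_camera('wrist');save('w1',c['image'])
pickle.dump((st,c),open('w1.pkl','wb'))
print(st['tool_pos'],Ro.from_rotvec(st['tcp_rot']).as_matrix(),st['wrist_force'],st['q'])
print(tool([.5025,-.139,.08]))
E
```

```text
time: 2.48
tool_pos: [0.4722, -0.1862, 0.2115]
tcp_rot: [-0.892, 1.607, -1.607]
wrist_force: [0.3, 0.5, -0.1]
width: -0.003
[ 0.4722 -0.1862  0.2115] [[-0.5291  0.0001  0.8485]
 [-0.8485 -0.0001 -0.5291]
 [ 0.     -1.      0.0002]] [ 0.3184  0.4727 -0.148 ] [-0.4246 -0.0415  1.9786 -0.0001  1.2043  0.133 ]
[-0.0559  0.1315  0.0008]
```

View pics/w1.png

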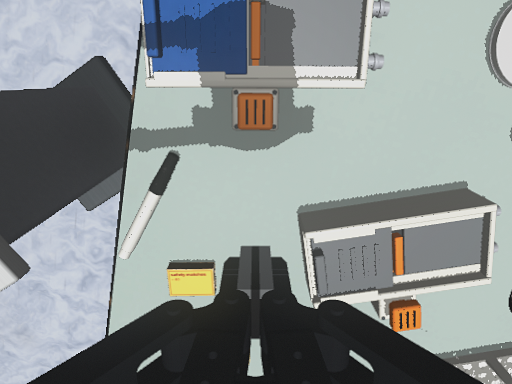

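The wrist view shows the target tab at (257,111) with the blue cover beyond it. The grey housing sits well to the lower right. I'll measure the tab and the guide edge from this view.

Run:
```python
from h import *
import pickle
np.set_printoptions(precision=4,suppress=True)
st,c=pickle.load(open('w1.pkl','rb'))
T=np.eye(4);T[:3,:3]=Ro.from_rotvec(st['tcp_rot']).as_matrix();T[:3,3]=st['tool_pos'];T=T@c['hand_eye']
hsv=cv2.cvtColor(c['image'],cv2.COLOR_RGB2HSV);m=cv2.inRange(hsv,(5,150,60),(20,255,255))
n,l,s,ce=cv2.connectedComponentsWithStats(m)
for i in range(1,n):
    if s[i,4]>150:
        zz=np.median(c['z_map'][l==i]);o,r=ray(c,ce[i],T)
        x0,y0,w,h=s[i,:4]
        print(ce[i],s[i],'depthpt',o+r*zz,'onz65',onz(c,(x0+w/2-.5,y0+h/2-.5),.064,T))
# guide edge lower outer rim at z .053
a=onz(c,(147,84),.053,T);b=onz(c,(364,86),.053,T);print(a,b,np.degrees(np.arctan2(*(b-a)[1::-1])),np.linalg.norm(b-a))
p=onz(c,(257,110.5),.064,T);print(p,tool([p[0],p[1],.075]))
```

```text
[255.4532  29.9281] [251   2   9  57 459] depthpt [ 0.5359 -0.0846  0.0455] onz65 [ 0.5344 -0.0863  0.064 ]
[254.8134 110.8154] [238  94  35  35 986] depthpt [ 0.5018 -0.1383  0.0634] onz65 [ 0.5019 -0.1384  0.064 ]
[398.6286 255.5619] [394 237  10  38 315] depthpt [ 0.549  -0.338   0.0465] onz65 [ 0.5471 -0.3252  0.064 ]
[404.6321 314.5923] [390 300  31  32 780] depthpt [ 0.5245 -0.3924  0.0631] onz65 [ 0.5243 -0.3928  0.064 ]
[ 0.4362 -0.0722  0.053 ] [ 0.5902 -0.1702  0.053 ] -32.47219690669116 0.18252031673430552
[ 0.5035 -0.139   0.064 ] [-0.0564  0.1365  0.0016]
```

```bash
python3 -m handwheel '[[-0.028,0.03,0,0,0,0,0],[-0.028,0.03,0,0,0,0,0],[0,0.04,0,0,0,0,0],[0,0.02,0,0,0,0,0],[0,0.009,0,0,0,0,0],[0,0,0,0,0,0,0],[0,0,0,0,0,0,0]]'; python3 -c "
from h import *
print(tool([.502,-.1384,.060]))"
```

```text
time: 3.4
tool_pos: [0.5029, -0.1385, 0.0835]
tcp_rot: [-0.892, 1.603, -1.606]
wrist_force: [0.7, -0.1, 0.2]
width: -0.003
[ 0.00040867  0.02352782 -0.00083001]
```

```bash
python3 -m handwheel '[[0,0.012,0,0,0,0,0],[0,0.008,0,0,0,0,0],[0,0.004,0,0,0,0,0],[0,0.002,0,0,0,0,0],[0,0,0,0,0,0,0]]'; python3 -m handwheel '[[0,0.002,0,0,0,0,0],[0,0.001,0,0,0,0,0],[0,0,0,0,0,0,0]]'
```

```text
time: 4.03
tool_pos: [0.502, -0.138, 0.0562]
tcp_rot: [-0.894, 1.604, -1.605]
wrist_force: [0.6, -1.2, 0.6]
width: -0.0
time: 4.4
tool_pos: [0.5021, -0.1382, 0.0548]
tcp_rot: [-0.894, 1.604, -1.605]
wrist_force: [-4.6, 0.4, 12.0]
width: 0.0
```

```bash
python3 -m handwheel '[[0,0.001,0,0,0,0,0],[0,0,0,0,0,0,0],[0,0,0,0,0,0,0]]'; python3 -m handwheel '[[0,-0.03,0,0,0,0,0],[0,-0.04,0,0,0,0,0],[0,-0.05,0,0,0,0,0],[0.05,0,0,0,0,0,0],[0,0,0,0,0,0,0],[0,0,0,0,0,0,0]]'
python3 - <<'E'
from h import *
import pickle
np.set_printoptions(precision=4,suppress=True)
st=bot.read_state();c=optics.read_camera('wrist');save('w2',c['image'])
T=np.eye(4);T[:3,:3]=Ro.from_rotvec(st['tcp_rot']).as_matrix();T[:3,3]=st['tool_pos'];T=T@c['hand_eye']
hsv=cv2.cvtColor(c['image'],cv2.COLOR_RGB2HSV);m=cv2.inRange(hsv,(5,150,60),(20,255,255))
n,l,s,ce=cv2.connectedComponentsWithStats(m)
for i in range(1,n):
    if s[i,4]>100:
        zz=np.median(c['z_map'][l==i]);o,r=ray(c,ce[i],T); print(ce[i],s[i],o+r*zz)
m=cv2.inRange(hsv,(105,120,40),(130,255,255));n,l,s,ce=cv2.connectedComponentsWithStats(m)
i=1+np.argmax(s[1:,4]);pts=np.argwhere(l==i);W=[]
for v,u in pts:
    o,r=ray(c,(u,v),T);W.append(o+r*c['z_map'][v,u])
W=np.array(W);h=W[W[:,2]>.0595];print('rib top',len(h),h.mean(0),h.min(0),h.max(0))
pickle.dump((st,c),open('w2.pkl','wb'))
E
```

```text
time: 4.78
tool_pos: [0.5021, -0.1383, 0.0547]
tcp_rot: [-0.894, 1.604, -1.605]
wrist_force: [-6.9, 0.6, 17.9]
width: 0.005
time: 5.52
tool_pos: [0.475, -0.1801, 0.1715]
tcp_rot: [-0.894, 1.607, -1.604]
wrist_force: [-0.0, -0.7, -0.1]
width: 0.003
[257.146   35.4937] [253   3  10  70 630] [ 0.5353 -0.0853  0.0372]
[256.5413 123.3156] [ 238  104   38   40 1258] [ 0.5021 -0.138   0.0549]
[415.973  283.3342] [412 263   9  42 371] [ 0.5495 -0.3372  0.0466]
[425.057  340.5173] [405 331  35  27 491] [ 0.531  -0.3861  0.0617]
rib top 889 [ 0.4682 -0.0439  0.0701] [ 0.4523 -0.1105  0.0596] [ 0.5184 -0.0236  0.3142]
```

View pics/w2.png

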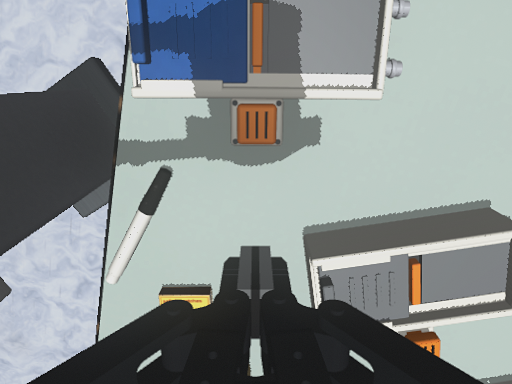

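The tab measures z = 0.0549 and the bar sits below the track, so the tab is fully down and the cover is free. I'll go above the near end, behind the rib.

```bash
python3 -c "
from h import *
print(tool([.441,-.0247,.11]))"
```

```text
[-0.11387807  0.06160736 -0.11058982]
```

```bash
python3 -m handwheel '[[-0.038,0,-0.0365,0,0,0,0],[-0.038,0,-0.0365,0,0,0,0],[-0.038,0,-0.0365,0,0,0,0],[0,0,0,0,0,0,0],[0,0.03,0,0,0,0,0],[0,0.03,0,0,0,0,0],[0,0,0,0,0,0,0],[0,0,0,0,0,0,0]]'
python3 - <<'E'
from h import *
np.set_printoptions(precision=4,suppress=True)
print(tool([.441,-.0247,.051]))
for n in ('scene','wrist'):
    c=optics.read_camera(n);i=c['image']
    save(n+'3', cv2.resize(i[130:230,150:300],None,fx=5,fy=5,interpolation=cv2.INTER_CUBIC) if n=='scene' else i)
E
```

```text
time: 6.58
tool_pos: [0.4431, -0.0263, 0.1129]
tcp_rot: [-0.894, 1.604, -1.605]
wrist_force: [0.1, 0.6, 0.6]
width: 0.002
[-0.0002  0.0618 -0.0026]
```

View pics/scene3.png

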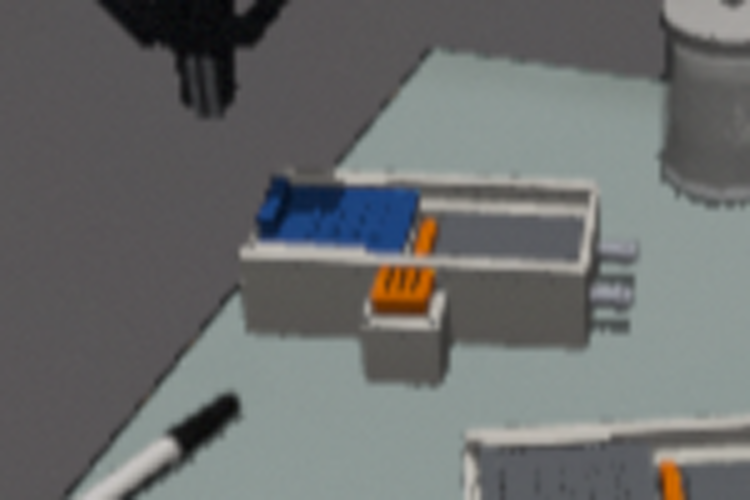

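View pics/wrist3.png

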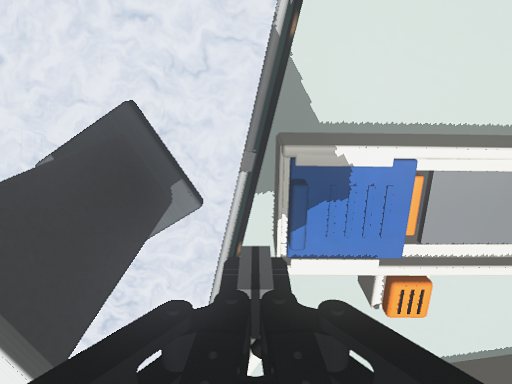

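The scene crop shows the shut fingers above and behind the rib. In the wrist view the rib top spans about (291–307, 180–247) and the cover is clear of the fingers. I'll check the rib by ray before descending.

Run:
```python
from h import *
np.set_printoptions(precision=4,suppress=True)
st=bot.read_state();c=optics.read_camera('wrist')
T=np.eye(4);T[:3,:3]=Ro.from_rotvec(st['tcp_rot']).as_matrix();T[:3,3]=st['tool_pos'];T=T@c['hand_eye']
i=c['image'][120:300,260:440];save('w4',cv2.resize(i,None,fx=3,fy=3,interpolation=cv2.INTER_CUBIC))
t=np.radians(-32);R=np.array([[np.cos(t),-np.sin(t)],[np.sin(t),np.cos(t)]]);O=np.array([.5352,-.0835])
hsv=cv2.cvtColor(c['image'],cv2.COLOR_RGB2HSV)
m=cv2.inRange(hsv,(105,100,30),(130,255,255));n,l,s,ce=cv2.connectedComponentsWithStats(m)
k=1+np.argmax(s[1:,4]);W=[]
for v,u in np.argwhere(l==k):
    o,r=ray(c,(u,v),T);W.append(o+r*c['z_map'][v,u])
W=np.array(W);L=(W[:,:2]-O)@R
a=W[:,2]
for lo,hi in ((.046,.050),(.06,.064)):
    q=(a>lo)&(a<hi);print(lo,q.sum(),np.percentile(L[q],[2,50,98],axis=0))
g=(np.array(st['tool_pos'])[:2]-O)@R;print('tcp in housing',g)
```

```text
0.046 9809 [[-0.0813 -0.0328]
 [-0.0418  0.0013]
 [-0.0084  0.0304]]
0.06 981 [[-0.0859 -0.0197]
 [-0.0814  0.002 ]
 [-0.0768  0.0215]]
tcp in housing [-0.1078  0.    ]
```

View pics/w4.png

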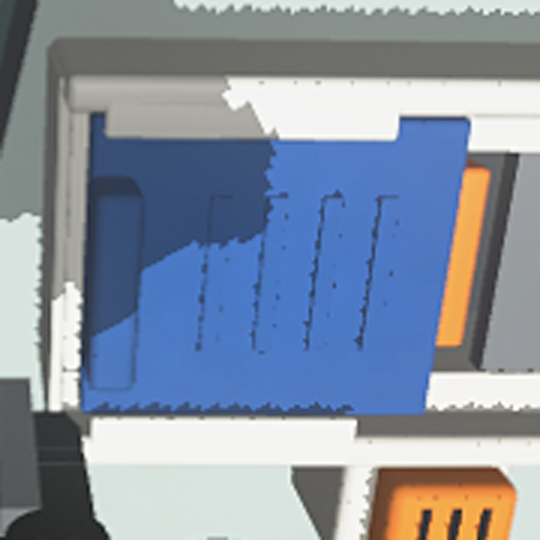

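Rib near face is at housing x = −86 mm and y ≈ +1 mm, as described, and the TCP is at x = −108. I'll back off slightly and descend.

```bash
python3 -m handwheel '[[-0.001,0.02,-0.005,0,0,0,0],[0,0.025,0,0,0,0,0],[0,0.014,0,0,0,0,0],[0,0,0,0,0,0,0],[0,0,0,0,0,0,0]]'
```

```text
time: 7.35
tool_pos: [0.4396, -0.0226, 0.0542]
tcp_rot: [-0.893, 1.603, -1.605]
wrist_force: [0.5, 0.8, 0.9]
width: 0.002
```

```bash
python3 -m handwheel '[[0,0.0025,0.005,0,0,0,0],[0,0,0.005,0,0,0,0],[0,0,0.005,0,0,0,0],[0,0,0.005,0,0,0,0],[0,0,0.005,0,0,0,0],[0,0,0,0,0,0,0]]'
python3 - <<'E'
from h import *
c=optics.read_camera('scene');save('s5', cv2.resize(c['image'][130:230,150:300],None,fx=5,fy=5,interpolation=cv2.INTER_CUBIC))
E
```

```text
time: 8.1
tool_pos: [0.4605, -0.0359, 0.0509]
tcp_rot: [-0.894, 1.604, -1.605]
wrist_force: [-0.9, 0.0, 1.7]
width: 0.006
```

View pics/s5.png

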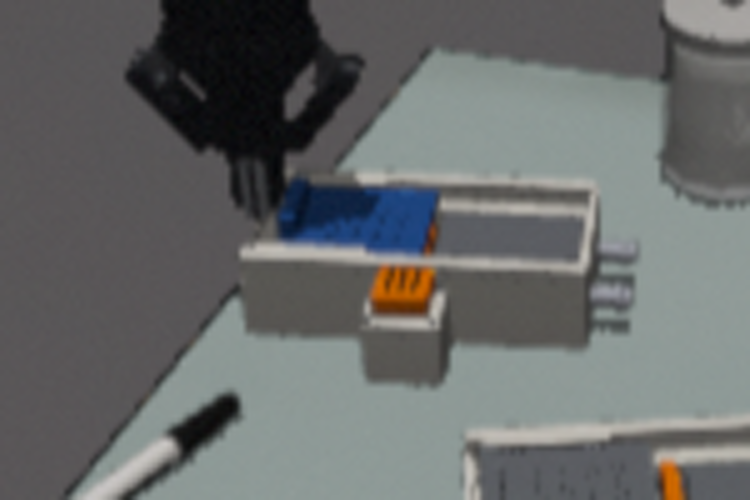

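The cover has moved about a centimetre flat, with the rib at crop (295,205) and the fingers behind it. Pushing on.

```bash
python3 -m handwheel '[[0,0,0.007,0,0,0,0],[0,0,0.007,0,0,0,0],[0,0,0.007,0,0,0,0],[0,0,0.007,0,0,0,0],[0,0,0.007,0,0,0,0],[0,0,0.007,0,0,0,0],[0,0,0.007,0,0,0,0],[0,0,0,0,0,0,0]]'
python3 -m handwheel '[[0,0,0.006,0,0,0,0],[0,0,0.004,0,0,0,0],[0,0,0.004,0,0,0,0],[0,0,0,0,0,0,0],[0,0,0,0,0,0,0]]'
python3 - <<'E'
from h import *
st=bot.read_state();t=np.radians(-32);R=np.array([[np.cos(t),-np.sin(t)],[np.sin(t),np.cos(t)]]);O=np.array([.5352,-.0835])
print((np.array(st['tool_pos'])[:2]-O)@R)
c=optics.read_camera('scene');save('s6', cv2.resize(c['image'][130:230,150:300],None,fx=5,fy=5,interpolation=cv2.INTER_CUBIC))
E
```

```text
time: 9.15
tool_pos: [0.5028, -0.062, 0.0508]
tcp_rot: [-0.893, 1.603, -1.605]
wrist_force: [0.1, -0.5, -0.1]
width: -0.001
time: 9.78
tool_pos: [0.5138, -0.0689, 0.0509]
tcp_rot: [-0.894, 1.604, -1.605]
wrist_force: [-0.2, 0.0, 0.0]
width: 0.001
[-0.0259289  0.0010473]
```

View pics/s6.png

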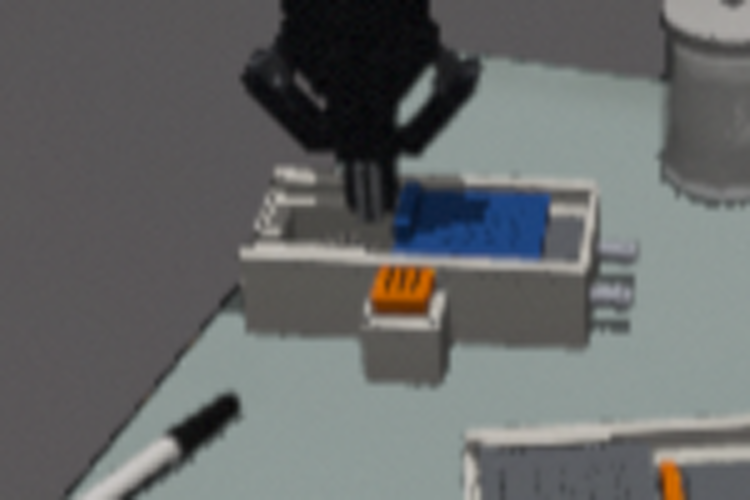

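The cover is mostly on the deck, with about 20 mm left to the end stop. I'll finish with small steps.

```bash
python3 -m handwheel '[[0,0,0.005,0,0,0,0],[0,0,0.004,0,0,0,0],[0,0,0.003,0,0,0,0],[0,0,0.003,0,0,0,0],[0,0,0,0,0,0,0]]'; python3 -m handwheel '[[0,0,0.002,0,0,0,0],[0,0,0.001,0,0,0,0],[0,0,0,0,0,0,0]]'
```

```text
time: 10.45
tool_pos: [0.5267, -0.0769, 0.0508]
tcp_rot: [-0.894, 1.604, -1.605]
wrist_force: [0.0, -0.0, 0.5]
width: 0.001
time: 10.82
tool_pos: [0.5289, -0.0783, 0.0508]
tcp_rot: [-0.894, 1.604, -1.604]
wrist_force: [-0.5, 0.6, 0.4]
width: -0.0
```

Now back off along −x, lift clear and inspect.

```bash
python3 -m handwheel '[[0,0,-0.01,0,0,0,0],[0,0,-0.01,0,0,0,0],[0,-0.04,0,0,0,0,0],[0,-0.05,0,0,0,0,0],[0,-0.05,-0.02,0,0,0,0],[0.02,0,-0.05,0,0,0,0],[0.05,0,-0.02,0,0,0,0],[0,0,0,0,0,0,0]]'
python3 - <<'E'
from h import *
np.set_printoptions(precision=4,suppress=True)
t=np.radians(-32);R=np.array([[np.cos(t),-np.sin(t)],[np.sin(t),np.cos(t)]]);O=np.array([.5352,-.0835])
st=bot.read_state();out=[]
for nme in ('top','scene','wrist'):
    c=optics.read_camera(nme)
    if nme=='wrist':
        T=np.eye(4);T[:3,:3]=Ro.from_rotvec(st['tcp_rot']).as_matrix();T[:3,3]=st['tool_pos'];T=T@c['hand_eye']
    else: T=c['world_from_camera']
    hsv=cv2.cvtColor(c['image'],cv2.COLOR_RGB2HSV)
    m=cv2.inRange(hsv,(105,100,30),(130,255,255));W=[]
    for v,u in np.argwhere(m>0):
        o,r=ray(c,(u,v),T);W.append(o+r*c['z_map'][v,u])
    W=np.array(W);L=np.c_[(W[:,:2]-O)@R,W[:,2]]
    k=(abs(L[:,0])<.11)&(abs(L[:,1])<.05)&(L[:,2]>.03)&(L[:,2]<.07);L=L[k];q=L[:,2]<.052
    print(nme,k.sum(),np.percentile(L,[2,50,98],axis=0).tolist())
    P=L[q];A=np.c_[P[:,:2],np.ones(len(P))];print('plane slopes,z',np.linalg.lstsq(A,P[:,2],rcond=None)[0])
    save('f_'+nme,c['image']);
E
```

```text
time: 11.82
tool_pos: [0.3954, -0.0802, 0.1903]
tcp_rot: [-0.894, 1.606, -1.606]
wrist_force: [0.3, -1.2, 0.6]
width: 0.001
top 752 [[0.007671480061426551, -0.03094594172115922, 0.0447969103582307], [0.045546927164319996, 0.002139390225314854, 0.04805894033155361], [0.08314912688785586, 0.03650644035327262, 0.062470509320806514]]
plane slopes,z [ 0.0018 -0.0081  0.0478]
scene 383 [[0.009458861628232736, -0.02753156856212492, 0.044567387140438286], [0.04537911314829738, -0.0005645719229970658, 0.04697279263066656], [0.08446566020306374, 0.033574834540674656, 0.06113755972579724]]
plane slopes,z [-0.0034 -0.0121  0.0471]
wrist 8012 [[0.003988170436539902, -0.03441483009547514, 0.04535079580070669], [0.043831004731064924, 0.000586086023363045, 0.047106247076786706], [0.08063246527888547, 0.03196465283876937, 0.0613116886706924]]
plane slopes,z [-0.0047 -0.003   0.0472]
```

View pics/f_wrist.png

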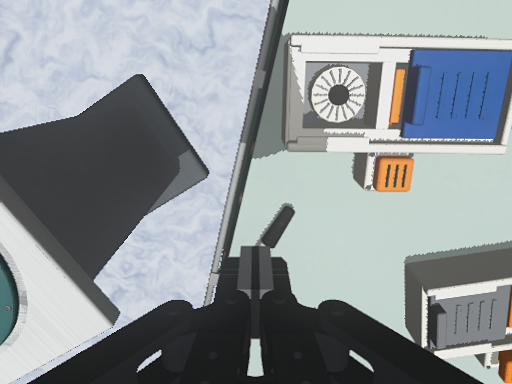

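View pics/f_scene.png

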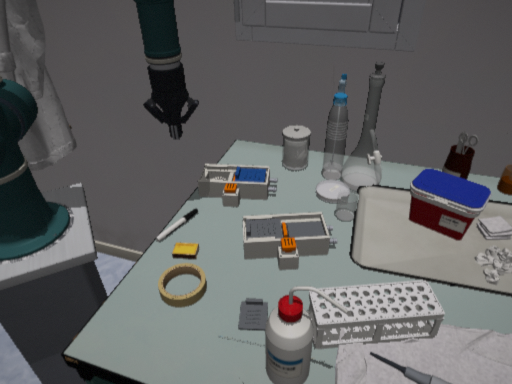

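The wrist view shows the opening bare (filter at (338,95)) and the cover flat on the deck around (460,95), with its origin at x ≈ +44 mm and slopes of about 0.01. The scene view shows the grey cover shut, the pen, matchbox, petri dish and beaker where they were, and the arm clear. Handing in.

```bash
python3 -m handwheel '[[0,0,0,0,0,0,0],[0,0,0,0,0,0,0]]'; python3 -c "
from workcell import workorder
print(workorder.finish_job())"
```

```text
time: 12.22
tool_pos: [0.3991, -0.0796, 0.1907]
tcp_rot: [-0.895, 1.604, -1.604]
wrist_force: [0.3, -0.3, 0.3]
width: -0.001
the job is handed in; nothing more can be done
None
```

The blue-cover housing is open. I pressed its orange tab all the way down with the shut fingertips, pushed the freed cover by its rib onto the grey deck, backed off and handed in at about 12 s of the 42 s allowed. The hand-in returned no verdict.

- **Tab:** its top measured 54.9 mm above the work surface, which is fully down. The latch bar was below the track, and the cover was still on its seat at that point.
- **Cover:** its origin is at about x = +44 to +46 mm in the housing's frame (more than 24 needed). Three views put its top at 47 to 48 mm, with tilt of about 0.01 rad. The filter opening is completely bare.
- **Surroundings:** in the last pictures the grey housing is still shut, and the beaker, petri dish, matchbox and pen look unmoved. I checked these by eye, not by measurement.
- **Robot:** it touches nothing, with wrist force below about 1.3 N after the retreat. The highest reading was about 19 N, while pressing the tab.

The views differed by up to about 4 mm on the cover's edges, well inside the margin. No check failed.

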